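Feed a tip box down the loading lane without touching the rails

TASK

With the fingertips, push the blue tip box along the plate, lengthwise down the lane between the two yellow rails, until its leading end rests against the grey end stop, then back away from it. Neither the box nor the robot may touch a rail at any moment (the rails are touch-sensitive), so straighten and centre the box with pushes before it enters. Push only: do not grasp, lift or tip the box, and leave everything else where it stands.

Things in the scene. Friction and masses are not known exactly. Their poses are not given: they have to be found in the camera images.
- tip_box_blue: Pipette tip box: blue base, clear fixed lid, 92 (own x) x 118 (own y) x 94 mm tall, 0.2 to 0.4 kg, slides with ordinary friction. Origin: centre of its underside. Walls at own x = -40 and +43 mm, own y = -59 and +59 mm; a small latch on the -x side is no obstacle. It goes lengthwise, its -y end leading; square in the lane, its x axis lies along the lane's y.
- lane: Fixed feed lane: aluminium plate 6 mm thick with two yellow rails and a grey end stop. Origin on the worktop; x = feed direction (robot's left to right, turned up to 15 degrees), y across, away from the robot. Plate x -230 to 190 mm, y -85 to 85 mm. The box starts on the open apron (x under -57 mm), off centre and askew. The stop's face is at x = 165 mm, 126 mm wide, top at z = 75 mm.
- rail_far: Yellow guide rail with a black front end on the far (+y) side of the lane: 222 x 10 mm, 18 mm tall, top 24 mm above the worktop. Origin at the centre of its underside, axes as the lane's. It runs x = -57 to +165 mm in the lane's frame, inner face at y = +53 mm (the gap between the rails is 106 mm).
- rail_near: Guide rail on the robot's (-y) side, the same; inner face at y = -53 mm in the lane's frame.
- mouth (a point): Point on the plate's top in the middle of the lane's mouth, between the front ends of the rails (x = -57 mm, y = 0, z = 6 mm in the lane's frame).
- home (a point): Point on the plate's top (x = 106 mm, y = 0, z = 6 mm in the lane's frame) over which the box's origin stands when its leading end rests on the end stop.
- white_can: Bystander: small white screw-lid can, 36 mm across, 48 mm tall, standing on the worktop beyond the far rail. Origin at its underside's centre.
- vial: Bystander: glass vial of capillaries, 25 mm across, 88 mm tall, standing on the worktop beyond the far rail. Origin at its underside's centre.
- tape: Bystander: yellow roll of tape lying flat, 62 mm across, 19 mm tall, on the worktop on the robot's side of the near rail. Origin at its underside's centre.
- timer: Bystander: white lab timer lying flat, 62x66 mm, 16 mm tall, on the worktop beyond the lane's far side, by its mouth. Origin at its underside's centre.
- bulb: Bystander: red rubber pipette bulb lying on its side, 78 mm long, 43 mm tall, on the worktop past the end stop. Origin at its underside's centre.
- glue: Bystander: small white bottle with a red cap, 36 mm across, 75 mm tall, standing on the worktop past the end stop. Origin at its underside's centre.

How it is judged:
By the outcome, as a careful person would: the job done as asked, in the order asked, and still so for the second after the job is handed in, with the robot touching nothing.
It also fails if it takes over 64 s, if anything falls off the work surface, if the arm or the gripper's body presses on something with over 40 N, if the wrist force passes 120 N, or if a joint passes its speed limit or range.

ROBOT

A 7-joint arm with a two-finger parallel gripper is mounted at the origin on a cart in front of the work surface, level with it; the furniture and walls round the work are solid. World frame = base frame: x ahead of the robot, y to its left, z up, the work surface at z = 0. Lengths are in m, angles in rad, forces in N, time in s.
With the tool pointing down it reaches from about 0.4 to 0.85 m from the base axis. Payload 10.4 kg.
Tool frame: the origin (TCP) lies on the centre line of the jaws, within the pads' length; the fingertips stand 8 mm ahead of it and the grasp point (between the pads) lies 11 mm behind it (r.finger_overhang is the distance from the TCP to the fingertips, in m); z points along the fingers, y is the line along which they close (so a half turn about z gives the same grasp; the last joint's range is limited). The gripper opens to 87 mm and grips with 3 to 60 N. Pads are 19 mm wide; open, the fingers measure 117 mm over their backs; the gripper's body (75 mm by 190 mm) begins 51 mm behind the grasp point.
Start: joints at [-1.142, 0.332, -0.065, 1.46, 0.022, 1.35, -0.088], TCP at [0.273, 0.562, 0.231] pointing down, gripper open.
Joint ranges: [-2.6, 2.6], [-0.5, 2.12], [-1.47, 1.34], [0.16, 2.42], [-1.27, 4.41], [0.06, 2.06], [-2.6, 2.6]. Speed limits (rad/s): [2.22, 2.22, 2.79, 2.79, 3.14, 3.14, 3.14].

INTERFACE

Orientations are given as a unit quaternion [x, y, z, w].
In Python, from bench import r, vision gives the robot as it stands.
- The arm moves only by the tool drive_tool, never from a script. Its argument "series" is a list of rows, each a list of 2 entries, a list of its own where there are three numbers: the shift along the world's x, y, z in cm, then the turn about the world's z in degrees. A call has exactly 10 rows; each row shifts and turns the commanded pose from where the row before left it; what a row does not reach is not made up. A row lasts 1/8 s, in which the tool goes at most 62.5 mm and 10.7 degrees, less where a joint would pass 70% of its speed; a pose out of reach is approached as far as the arm can. A call with a gripper value outside its range is refused whole. "hand" is the closure, from 0 (fully open) to 1 (shut), set as the call begins (left out, the last holds). The fingers move at their own pace and stop on an object; "newtons" is the grip in N (left out, the last holds). Time passes only in rows, so rows that do not move let the fingers close, or fill a call up. It gives the time, the measured TCP pose, the force, the opening and the grip force at its end, in the units of the state.
- r.read_state(): the state, without advancing time (a new reading comes with each control period).
- vision.camera(name): name is "scene" or "top" or "wrist"; returns a dict with "color" (384x512x3 uint8, red, green, blue), "intrinsics" (3x3 intrinsics, pixels), "R" (3x3) and "t" (3): a world point X has camera coordinates R X + t; the wrist camera has in their place "mount" (4x4, takes a point from camera to tool coordinates, whose origin is the TCP and whose axes are the flange's). Camera axes: x right, y down, z forward; pixel columns grow to the right and rows downward; lengths in m; the calibration is good to about 2 mm. The wrist camera is an equidistant fisheye: a pixel r from the principal point sees the ray r / f radians off the axis. A picture is of the moment at which its call begins: read the wrist's pose just before it. There is no depth.
- r.close_job(): hands the job in; it is judged then, once.
The state is a dict: "time": time; "joint_positions": joint angles; "joint_vel": joint speeds; "joint_torque": joint torques, N m; "ee_pos": TCP position; "eef_rot": TCP orientation; "ft_force": force on the tool from outside, world axes, zero at the start; "torque": the same for the moment, N m; "width": finger opening in m; "grip_force": force on a finger pad.
Only numpy, scipy, OpenCV 4.12 (cv2) and the standard library are available. Lean on these libraries where they do the work, as an engineer would, in place of code of your own. Each camera call takes 0.05 s, during which the arm holds its last target. There are 200 camera calls.

## Working session

There is one attempt and no reset: what is moved stays moved. The work goes in short steps, Python scripts to look and compute and a tool call to move; the robot and the scene stay as the last step left them, time stands still between calls to the robot, and variables do not carry over. Pictures are saved under pics/ and viewed, at most 10 in all, crops included, and the job is handed in when it is done.

Besides the shell and the picture viewer there is one more tool, called after "Emit:" in YAML: its name, and indented under it one key for each argument. drive_tool: Moves the arm, as the interface text tells. Its arguments: {"type":"object","properties":{"series":{"type":"array"},"hand":{"type":"number"},"newtons":{"type":"number"}},"required":["series"]}

```bash
mkdir -p pics; ls; python3 - <<'E'
from bench import r,vision
import cv2
s=r.read_state();print(s['time'],s['ee_pos'],s['eef_rot'],s['width'],r.finger_overhang)
for n in("top","scene"):
    c=vision.camera(n);cv2.imwrite(f'pics/{n}0.png',c['color'][:,:,::-1]);print(n,c['intrinsics'],c['R'],c['t'])
E
```

```text
pics
0.0 [0.2727266  0.56193371 0.22975186] [ 2.23981758e-01  9.74593073e-01 -7.07503075e-04 -1.18424180e-04] 0.0866689676022124 0.008
top [[402.95361819   0.         255.36368661]
 [  0.         402.95361819 186.29332804]
 [  0.           0.           1.        ]] [[ 0.02221502 -0.99973144  0.00659829]
 [-0.99365122 -0.02280703 -0.11016843]
 [ 0.11028933 -0.00410901 -0.99389103]] [-0.00681427  0.60387225  0.90265698]
scene [[443.94531198   0.         250.72151028]
 [  0.         443.94531198 193.32813811]
 [  0.           0.           1.        ]] [[ 0.63647051 -0.77129665 -0.00260107]
 [-0.35776406 -0.29223434 -0.88690697]
 [ 0.68330825  0.5654207  -0.46194076]] [-0.39281089  0.2425689   0.69872318]
```

View pics/top0.png

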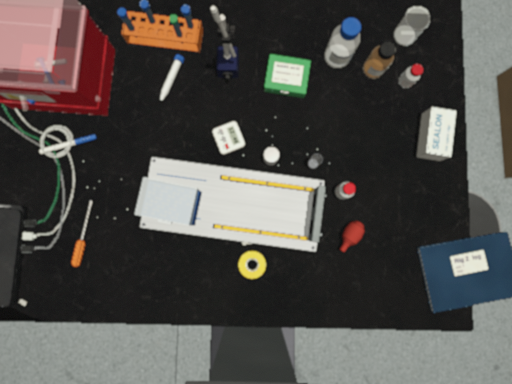

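View pics/scene0.png

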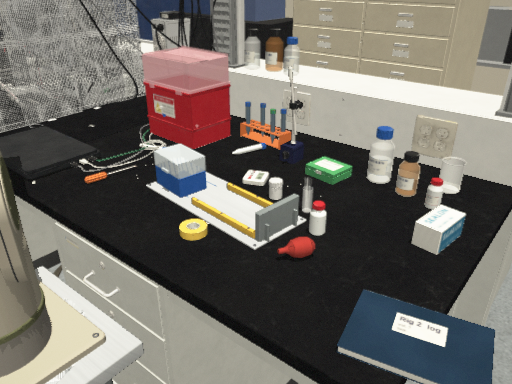

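Top view: box spans about (138–200, 177–224) at the lane's left end, and the lane runs right to the stop near (318, 210). Enlarging to pick corners.

```bash
python3 - <<'E'
import cv2
a=cv2.imread('pics/top0.png')[145:265,125:335]
a=cv2.resize(a,None,fx=3.8,fy=3.8,interpolation=cv2.INTER_CUBIC)
for i in range(0,210,20): cv2.putText(a,str(125+i),(int(i*3.8),10),0,.35,(0,255,0)); cv2.line(a,(int(i*3.8),12),(int(i*3.8),18),(0,255,0))
for i in range(0,120,20): cv2.putText(a,str(145+i),(0,int(i*3.8)+4),0,.35,(0,255,0))
cv2.imwrite('pics/crop0.png',a)
E
```

```text
(no output)
```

View pics/crop0.png

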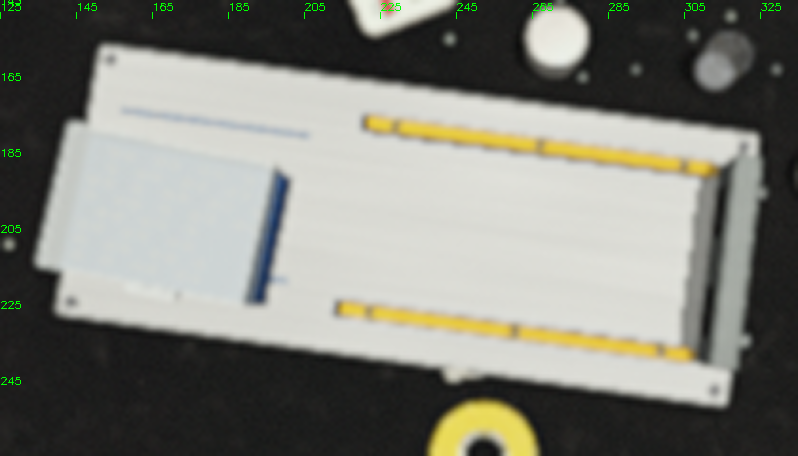

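```bash
cat > h.py <<'E'
import numpy as np
from scipy.optimize import least_squares
def proj(c,X):
    p=X@c['R'].T+c['t']; p=p@c['intrinsics'].T; return p[:,:2]/p[:,2:]
def place(q,P):
    c,s=np.cos(q[2]),np.sin(q[2]); P=np.asarray(P,float)/1000
    return np.c_[q[0]+c*P[:,0]-s*P[:,1], q[1]+s*P[:,0]+c*P[:,1], P[:,2]]
def fit(c,P,uv,q0):
    f=least_squares(lambda q:(proj(c,place(q,P))-uv).ravel(),q0,loss='soft_l1')
    return f.x,np.round((proj(c,place(f.x,P))-uv),1)
def inlane(L,xy):
    c,s=np.cos(L[2]),np.sin(L[2]); d=np.asarray(xy)[...,:2]-L[:2]; return d@np.array([[c,-s],[s,c]])*1000
def toworld(L,xy): return place(L,np.c_[np.atleast_2d(xy),np.zeros(len(np.atleast_2d(xy)))])[:,:2]
E
python3 - <<'E'
from h import *
from bench import r,vision
from scipy.spatial.transform import Rotation as Ro
c=vision.camera('top'); print('cam',-c['R'].T@c['t'])
U=lambda a:np.array(a,float)/3.8+[125,145]
P=[(-230,85,6),(190,85,6),(190,-85,6),(-230,-85,6),(-57,63,24),(-57,53,24),(-57,-53,24),(-57,-63,24),(165,53,24),(165,-63,24)]
uv=U([(100,44),(758,133),(727,406),(56,314),(366,115),(364,129),(338,302),(336,315),(717,176),(692,361)])
L,e=fit(c,P,uv,[.55,0,-1.5]);print('lane',L,np.degrees(L[2]));print(e.tolist())
B,e=fit(c,[(43,59,100),(43,-59,100),(-40,-59,100),(-40,59,100)],U([(68,121),(278,168),(246,302),(37,266)]),[.55,.15,0])
print('box',B,np.degrees(B[2]-L[2]-np.pi/2),inlane(L,B[:2]),e.tolist())
np.save('L.npy',L)
s=r.read_state();print(Ro.from_quat(s['eef_rot']).as_matrix().round(3),s['time'])
E
```

```text
cam [0.50063634 0.01066911 0.9637153 ]
lane [ 0.56166661  0.03904621 -1.6817985 ] -96.35995620627557
[[0.2, 0.6], [0.2, 0.3], [0.2, -0.4], [0.1, -0.1], [-0.5, -0.6], [-0.6, -0.1], [-0.3, -0.7], [-0.4, 0.1], [0.2, 0.1], [1.0, 0.8]]
box [ 0.55859938  0.19744275 -0.16923735] -3.336629721686215 [-157.08193372  -20.5946302 ] [[0.9, 0.3], [-0.8, -1.7], [-0.4, 1.0], [0.4, -0.1]]
[[-0.9    0.437 -0.   ]
 [ 0.437  0.9   -0.001]
 [-0.    -0.001 -1.   ]] 0.15
```

Emit:
drive_tool:
  series:
    - [[2.07, -3.56, 0], 1.95]
    - [[2.07, -3.56, 0], 1.95]
    - [[2.07, -3.56, 0], 1.95]
    - [[2.07, -3.56, 0], 1.95]
    - [[2.07, -3.56, 0], 1.95]
    - [[2.07, -3.56, 0], 1.95]
    - [[2.07, -3.56, 0], 1.95]
    - [[2.07, -3.56, 0], 1.95]
    - [[2.07, -3.56, 0], 1.95]
    - [[2.07, -3.56, 0], 1.95]
  hand: 0.3
  newtons: 20

```text
time: 1.4
ee_pos: [0.4803, 0.205, 0.2305]
eef_rot: [0.055, 0.998, 0.0, -0.0]
ft_force: [0.2, 1.2, 0.9]
width: 0.0609
grip_force: 0.0
```

Emit:
drive_tool:
  series:
    - [[0, 0, -2.2], 0]
    - [[0, 0, -2.2], 0]
    - [[0, 0, -2.2], 0]
    - [[0, 0, -2.2], 0]
    - [[0, 0, -2.2], 0]
    - [[0, 0, -2.2], 0]
    - [[0, 0, -2.2], 0]
    - [[0, 0, -2.2], 0]
    - [[0, 0, 0], 0]
    - [[0, 0, 0], 0]

```text
time: 2.65
ee_pos: [0.4802, 0.2065, 0.0553]
eef_rot: [0.056, 0.998, 0.0, 0.0]
ft_force: [0.4, 0.0, 0.6]
width: 0.061
grip_force: 0.0
```

```bash
python3 - <<'E'
from bench import r,vision
import cv2,numpy as np
s=r.read_state();c=vision.camera('wrist');d=vision.camera('scene');print(s['ee_pos'],c['intrinsics'],c['mount'])
a=np.hstack([c['color'],cv2.resize(d['color'][110:270,100:313],(512,384))])[:,:,::-1]
cv2.imwrite('pics/w1.png',cv2.resize(a,(800,300)))
E
```

```text
[0.48023671 0.20645137 0.05529879] [[297.31863964   0.         257.50535432]
 [  0.         297.31863964 194.12092154]
 [  0.           0.           1.        ]] [[-7.87330118e-04 -9.67886275e-01 -2.51387230e-01  6.76836608e-02]
 [ 9.99999578e-01 -8.81010848e-04  2.60110754e-04  6.48389278e-04]
 [-4.73232505e-04 -2.51386919e-01  9.67886560e-01 -1.54514851e-01]
 [ 0.00000000e+00  0.00000000e+00  0.00000000e+00  1.00000000e+00]]
```

View pics/w1.png

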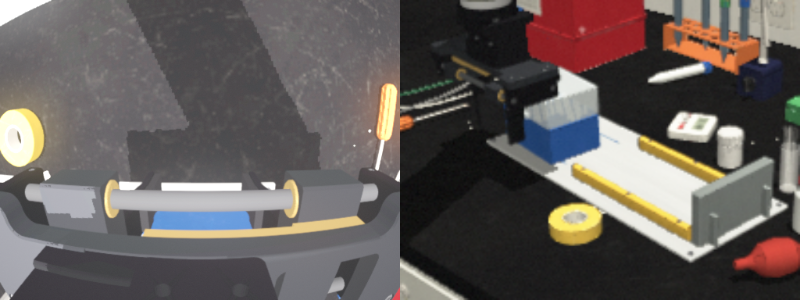

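Emit:
drive_tool:
  series:
    - [[0.5, -0.055, 0], 0]
    - [[0.5, -0.055, 0], 0]
    - [[0.5, -0.055, 0], 0]
    - [[0.5, -0.055, 0], 0]
    - [[0.5, -0.055, 0], 0]
    - [[0.5, -0.055, 0], 0]
    - [[0.5, -0.055, 0], 0]
    - [[0.5, -0.055, 0], 0]
    - [[0.4, -0.05, 0], 0]
    - [[0, 0, 0], 0]

```text
time: 4.0
ee_pos: [0.5243, 0.2014, 0.0546]
eef_rot: [0.056, 0.998, 0.0, 0.0]
ft_force: [0.5, 0.2, 0.4]
width: 0.0607
grip_force: 0.0
```

```bash
python3 - <<'E'
from bench import r,vision
import cv2,numpy as np
from h import *
L=np.load('L.npy');s=r.read_state();print(inlane(L,s['ee_pos']))
d=vision.camera('scene');e=vision.camera('top')
a=np.hstack([cv2.resize(e['color'][145:265,125:285],(512,384),interpolation=2),cv2.resize(d['color'][110:270,100:313],(512,384))])[:,:,::-1]
cv2.imwrite('pics/w2.png',cv2.resize(a,(800,300)))
E
```

```text
[-157.22385031  -55.15178034]
```

View pics/w2.png

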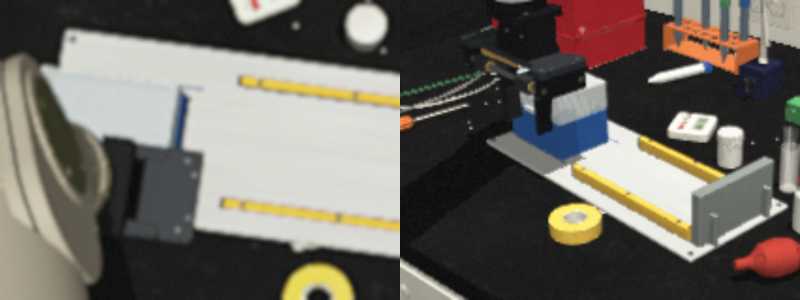

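Emit:
drive_tool:
  series:
    - [[-1.5, 0.2, 0], 0]
    - [[-1.5, 0.2, 0], 0]
    - [[-1.5, 0.2, 0], 0]
    - [[0, 0, 4], 0]
    - [[0, 0, 4], 0]
    - [[0, 0, 4], 0]
    - [[-0.5, 4, 0], -9]
    - [[-0.5, 4, 0], -9]
    - [[-0.5, 4, 0], -9]
    - [[-0.5, 4, 0], -9]

```text
time: 5.35
ee_pos: [0.4577, 0.3687, 0.1747]
eef_rot: [0.364, 0.931, 0.0, 0.0]
ft_force: [0.2, 0.2, 0.0]
width: 0.061
grip_force: 0.0
```

```bash
python3 - <<'E'
from bench import r,vision
import cv2,numpy as np
from h import *
L=np.load('L.npy');s=r.read_state();print(inlane(L,s['ee_pos']),s['joint_positions'])
e=vision.camera('top');cv2.imwrite('pics/top2.png',e['color'][:,:,::-1])
a=e['color'][160:240,125:245,::-1]
a=cv2.resize(a,None,fx=6.6,fy=6.6,interpolation=cv2.INTER_CUBIC);cv2.imwrite('pics/c2.png',a)
E
```

```text
[-316.06908312 -139.82372894] [-0.87543468  0.28399399  0.14349803  1.64671741 -0.04288476  1.21367177
  0.103491  ]
```

View pics/c2.png

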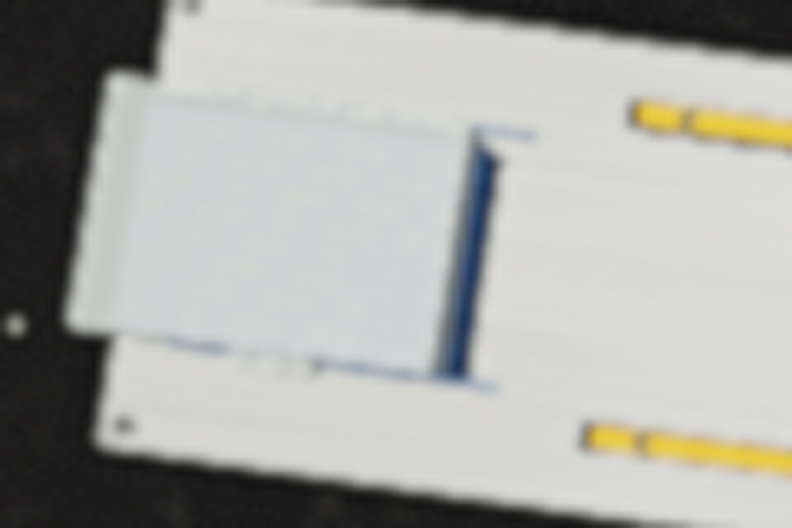

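```bash
python3 - <<'E'
from bench import vision
from h import *
L=np.load('L.npy');c=vision.camera('top')
U=lambda a:np.array(a,float)/6.6+[125,160]
P=[(43,-59,100),(-40,-59,100),(-40,59,100),(43,59,100),(43,-59,6),(-40,-59,6)]
B,e=fit(c,P,U([(470,132),(436,375),(67,330),(108,78),(496,155),(466,378)]),[.56,.2,-.1])
print('box',B,np.degrees(B[2]-L[2]-np.pi/2),inlane(L,B[:2]),e.tolist())
print((proj(c,place(L,[(-57,53,24),(-57,-53,24),(-230,-85,6)]))-[125,160])*6.6)
for p in [(-262,-2),(-226,-2)]: print(toworld(L,p))
E
```

```text
box [ 0.57344949  0.19974965 -0.10176048] 0.5295099705570597 [-161.01964921   -6.09146358] [[-0.7, -1.4], [-1.0, 0.0], [0.2, -0.0], [0.0, 0.0], [0.9, 0.2], [0.6, 0.9]]
[[628.21205269 124.28701425]
 [585.27820473 420.58745085]
 [ 98.11920525 445.9640876 ]]
[[0.5887018 0.2996553]]
[[0.58471393 0.26387686]]
```

Emit:
drive_tool:
  series:
    - [[2.14, -1.15, 0], -9]
    - [[2.14, -1.15, 0], -9]
    - [[2.14, -1.15, 0], -9]
    - [[2.14, -1.15, 0], -9]
    - [[2.14, -1.14, 0], -9]
    - [[2.14, -1.14, 0], -9]
    - [[0, 0, -3], 0]
    - [[0, 0, -3], 0]
    - [[0, 0, -3], 0]
    - [[0, 0, -3], 0]
  hand: 0.45

```text
time: 6.7
ee_pos: [0.5865, 0.2983, 0.0538]
eef_rot: [0.745, 0.667, -0.0, -0.0]
ft_force: [-0.3, 0.8, -0.2]
width: 0.0476
grip_force: 0.0
```

Emit:
drive_tool:
  series:
    - [[-0.11, -0.99, 0], 0]
    - [[-0.11, -0.99, 0], 0]
    - [[-0.07, -0.6, 0], 0]
    - [[-0.04, -0.4, 0], 0]
    - [[0.033, -0.607, 0], 0]
    - [[0.033, -0.607, 0], 0]
    - [[0.033, -0.607, 0], 0]
    - [[0.033, -0.607, 0], 0]
    - [[0.033, -0.607, 0], 0]
    - [[0.033, -0.607, 0], 0]

```text
time: 7.95
ee_pos: [0.5859, 0.232, 0.0545]
eef_rot: [0.745, 0.667, -0.0, -0.0]
ft_force: [-0.7, 2.4, 2.8]
width: 0.0479
grip_force: 1.3
```

```bash
python3 - <<'E'
from bench import r,vision
import cv2,numpy as np
from h import *
L=np.load('L.npy');s=r.read_state();print(inlane(L,s['ee_pos']),s['ft_force'])
e=vision.camera('top')
a=e['color'][160:240,135:255,::-1]
a=cv2.resize(a,None,fx=6.6,fy=6.6,interpolation=cv2.INTER_CUBIC);cv2.imwrite('pics/c3.png',a)
E
```

```text
[-194.4331361     2.71637504] [-0.67247382  2.38224405  2.76247087]
```

View pics/c3.png

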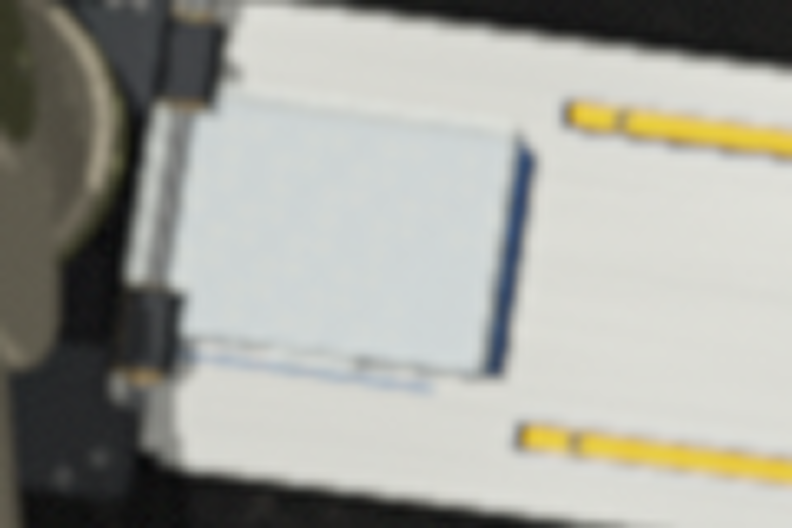

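```bash
python3 - <<'E'
from bench import vision
from h import *
L=np.load('L.npy');c=vision.camera('top')
U=lambda a:np.array(a,float)/6.6+[135,160]
P=[(43,-59,100),(-40,-59,100),(43,-59,6),(-40,-59,6)]
B,e=fit(c,P,U([(518,137),(486,375),(533,156),(500,376)]),[.56,.2,-.1])
print('box',B,np.degrees(B[2]-L[2]-np.pi/2),inlane(L,B[:2]),e.tolist())
for y in(0,-3,3):
  q=[*toworld(L,(inlane(L,B[:2])[0],y))[0],L[2]+np.pi/2]
  print(y,((proj(c,place(q,P+[(43,40,100),(-40,40,100)]))-[135,160])*6.6).round().tolist())
E
```

```text
box [ 0.57441967  0.16245763 -0.10648926] 0.25857127489796955 [-124.06460585   -0.99625272] [[-0.6, -2.1], [-1.2, 0.1], [1.0, 0.1], [1.1, 1.3]]
0 [[515.0, 121.0], [478.0, 373.0], [540.0, 155.0], [507.0, 382.0], [216.0, 81.0], [175.0, 332.0]]
-3 [[514.0, 130.0], [476.0, 382.0], [539.0, 163.0], [506.0, 391.0], [214.0, 90.0], [174.0, 342.0]]
3 [[516.0, 112.0], [479.0, 364.0], [541.0, 147.0], [508.0, 374.0], [217.0, 72.0], [177.0, 323.0]]
```

Emit:
drive_tool:
  series:
    - [[-0.09, -0.8, 0], 0]
    - [[-0.11, -1.0, 0], 0]
    - [[-0.11, -1.0, 0], 0]
    - [[-0.11, -1.0, 0], 0]
    - [[-0.11, -1.0, 0], 0]
    - [[-0.11, -1.0, 0], 0]
    - [[-0.11, -1.0, 0], 0]
    - [[-0.11, -1.0, 0], 0]
    - [[-0.11, -1.0, 0], 0]
    - [[-0.07, -0.6, 0], 0]

```text
time: 9.3
ee_pos: [0.5755, 0.1375, 0.0546]
eef_rot: [0.746, 0.666, 0.0, 0.0]
ft_force: [-0.4, -0.0, -0.3]
width: 0.0479
grip_force: 0.6
```

```bash
python3 - <<'E'
from bench import r,vision
import cv2,numpy as np
from h import *
L=np.load('L.npy');s=r.read_state();print(inlane(L,s['ee_pos']),s['ft_force'])
e=vision.camera('top')
a=e['color'][165:245,185:305,::-1]
a=cv2.resize(a,None,fx=6.6,fy=6.6,interpolation=cv2.INTER_CUBIC);cv2.imwrite('pics/c4.png',a)
E
```

```text
[-99.42969117   2.86596107] [-0.38189516 -0.0140628  -0.26425144]
```

View pics/c4.png

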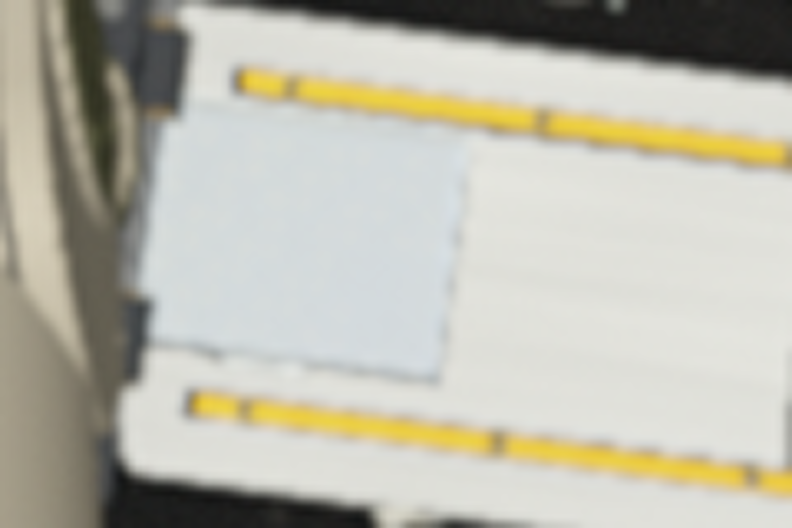

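Emit:
drive_tool:
  series:
    - [[-0.09, -0.8, 0], 0]
    - [[-0.12, -1.05, 0], 0]
    - [[-0.12, -1.05, 0], 0]
    - [[-0.11, -1.05, 0], 0]
    - [[-0.12, -1.05, 0], 0]
    - [[-0.12, -1.05, 0], 0]
    - [[-0.11, -1.05, 0], 0]
    - [[-0.12, -1.05, 0], 0]
    - [[-0.12, -1.05, 0], 0]
    - [[-0.11, -1.0, 0], 0]

```text
time: 10.6
ee_pos: [0.5641, 0.0357, 0.0546]
eef_rot: [0.745, 0.667, 0.0, 0.0]
ft_force: [0.5, 1.5, 0.9]
width: 0.0479
grip_force: 1.1
```

```bash
python3 - <<'E'
from bench import r,vision
import cv2,numpy as np
from h import *
L=np.load('L.npy');s=r.read_state();print(inlane(L,s['ee_pos']),s['ft_force'])
e=vision.camera('top')
a=e['color'][170:250,215:335,::-1]
a=cv2.resize(a,None,fx=6.6,fy=6.6,interpolation=cv2.INTER_CUBIC);cv2.imwrite('pics/c5.png',a)
E
```

```text
[3.03747689 2.76677913] [0.54988413 1.51265144 0.87309014]
```

View pics/c5.png

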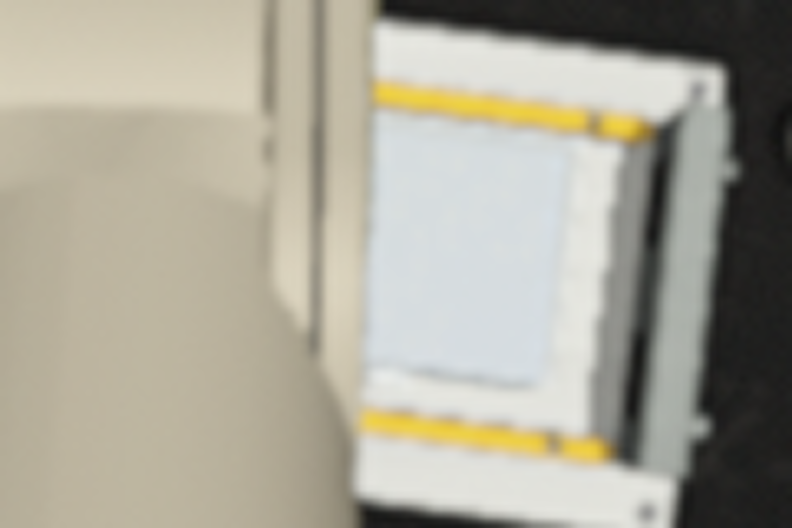

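Emit:
drive_tool:
  series:
    - [[-0.05, -0.45, 0], 0]
    - [[-0.05, -0.45, 0], 0]
    - [[-0.05, -0.45, 0], 0]
    - [[-0.05, -0.45, 0], 0]
    - [[-0.05, -0.4, 0], 0]
    - [[-0.05, -0.4, 0], 0]
    - [[-0.02, -0.15, 0], 0]
    - [[-0.02, -0.15, 0], 0]
    - [[0, -0.1, 0], 0]
    - [[0, -0.1, 0], 0]

```text
time: 11.9
ee_pos: [0.5607, 0.0055, 0.0546]
eef_rot: [0.745, 0.667, 0.0, -0.0]
ft_force: [-0.4, 2.6, 1.1]
width: 0.048
grip_force: 1.2
```

Emit:
drive_tool:
  series:
    - [[-0.01, -0.06, 0], 0]
    - [[-0.01, -0.06, 0], 0]
    - [[0, -0.06, 0], 0]
    - [[-0.01, -0.06, 0], 0]
    - [[-0.01, -0.06, 0], 0]
    - [[0, -0.05, 0], 0]
    - [[0, 0, 0], 0]
    - [[0, 0, 0], 0]
    - [[0, 0, 0], 0]
    - [[0, 0, 0], 0]

```text
time: 13.15
ee_pos: [0.5606, 0.0041, 0.0547]
eef_rot: [0.745, 0.667, 0.001, -0.001]
ft_force: [0.0, 10.7, 0.8]
width: 0.0481
grip_force: 4.7
```

Emit:
drive_tool:
  series:
    - [[0.02, 0.2, 0], 0]
    - [[0.04, 0.4, 0], 0]
    - [[0.09, 0.8, 0], 0]
    - [[0.11, 1.0, 0], 0]
    - [[0.11, 1.0, 0], 0]
    - [[0.11, 1.0, 0], 0]
    - [[0.11, 1.0, 0], 0]
    - [[0, 0, 4], 0]
    - [[0, 0, 4], 0]
    - [[0, 0, 4], 0]

```text
time: 14.4
ee_pos: [0.5661, 0.0563, 0.1759]
eef_rot: [0.745, 0.667, 0.0, 0.0]
ft_force: [0.0, -0.2, -0.1]
width: 0.048
grip_force: 0.0
```

Emit:
drive_tool:
  series:
    - [[-1, 4, 0], 0]
    - [[-1, 4, 0], 0]
    - [[-1, 4, 0], 0]
    - [[-1, 4, 0], 0]
    - [[-1, 4, 0], 0]
    - [[-1, 4, 0], 0]
    - [[0, 0, 0], 0]
    - [[0, 0, 0], 0]
    - [[0, 0, 0], 0]
    - [[0, 0, 0], 0]

```text
time: 15.65
ee_pos: [0.5066, 0.295, 0.1747]
eef_rot: [0.746, 0.666, 0.0, 0.0]
ft_force: [0.7, 0.0, 0.6]
width: 0.0481
grip_force: 0.0
```

```bash
python3 - <<'E'
from bench import r,vision
import cv2,numpy as np
from h import *
L=np.load('L.npy')
e=vision.camera('top');d=vision.camera('scene')
q=[*toworld(L,(106,0))[0],L[2]+np.pi/2]
print(((proj(e,place(q,[(43,-59,100),(-40,-59,100),(-40,59,100),(43,59,100)]))-[205,165])*[400/125,300/85]).round().tolist())
a=np.hstack([cv2.resize(e['color'][165:250,205:330],(400,300),interpolation=2),cv2.resize(d['color'][130:250,140:300],(400,300),interpolation=2)])[:,:,::-1]
cv2.imwrite('pics/c6.png',a)
E
```

```text
[[364.0, 97.0], [349.0, 233.0], [174.0, 207.0], [190.0, 71.0]]
```

View pics/c6.png

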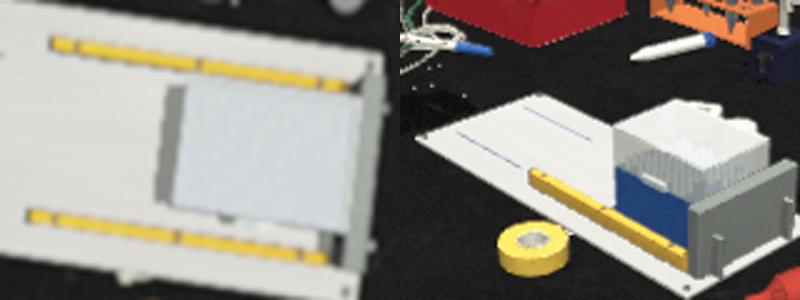

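The box sits against the stop: its top corners are near (360, 97) and (348, 233), where I predicted them for the home position. It is centred between the rails and the gripper is clear.

```bash
python3 -c "
from bench import r
print(r.close_job())"
```

```text
the job is handed in; nothing more can be done
None
```

The job is handed in at about 16 s: the blue tip box was pushed straight down the lane until it rested against the end stop and the gripper backed clear; the pictures and force readings showed no rail contact.

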